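# Reset a dosing pump's stroke dial with its square key

### The arm

A 6-joint arm with a two-finger parallel gripper is mounted at the origin on a cart in front of the work surface, level with it; the furniture and walls round the work are solid. World frame = base frame: x ahead of the robot, y to its left, z up, the work surface at z = 0. Lengths are in m, angles in rad, forces in N, time in s.
With the tool pointing down it reaches from about 0.4 to 0.825 m from the base axis. Payload 7 kg.
Tool frame: the origin (TCP) lies where the fingers leave the gripper's body, on its centre line; the fingertips stand 73 mm ahead of it and the grasp point (between the pads) lies 54 mm ahead of it; z points along the fingers, y is the line along which they close (so a half turn about z gives the same grasp; the last joint's range is limited). The gripper opens to 85 mm and grips with 20 to 120 N. Pads are 22 mm wide; open, the fingers measure 114 mm over their backs; the gripper's body (76 mm by 85 mm) begins 54 mm behind the grasp point. The pads swing forward as they close: fully open they stand 13 mm farther back than shut.
Start: joints at [1.447, 0.359, 0.012, 0, -1.224, -0.288], TCP at [0.27, 0.619, 0.304] pointing down, gripper open.
Joint ranges: [-3.07, 3.07], [-1.43, 2.12], [-1.02, 1.25], [-3.03, 1.67], [-3.05, -0], [-3.03, 3.03]. Speed limits (rad/s): [2.39, 2.39, 3.01, 3.14, 3.14, 3.14].

### API

Orientations are given as [roll, pitch, yaw] about the fixed x, y, z axes, in that order (R = Rz(yaw) Ry(pitch) Rx(roll)).
In Python, from station import bot, vision gives the robot as it stands.
- The arm moves only by the tool drive_tool, never from a script. Its argument "deltas" is text: rows parted by semicolons, each of 7 numbers parted by spaces: the shift along the tool's x, y, z scaled (see below), then the turn, a rotation vector about the tool's x, y, z scaled (see below), then the opening, from -1 (shut) to 1 (fully open), so that 0 is half open. In form: dx dy dz ax ay az hand; .... A call has 1 to 10 rows; each row is the pose to reach, as a shift and turn from the pose commanded when the call began, along the tool's axes at that moment; what a row does not reach only later rows make up. The controller multiplies each number of a shift by 100 mm and each number of a turn by 45 degrees. A row lasts 1/8 s, in which the tool goes at most 62.5 mm and 10.7 degrees, less where a joint would pass 70% of its speed; a pose out of reach is approached as far as the arm can. A call with a number of a shift or a turn outside -1 to 1 is refused whole. A call with a gripper value outside its range is refused whole. The fingers move at their own pace and stop on an object; "squeeze" is the grip in N (left out, the last holds). Time passes only in rows, so rows that repeat a pose let the fingers close. It gives the time, the measured TCP pose, the force, the opening and the grip force at its end, in the units of the state.
- bot.get_obs(): the state, without advancing time (a new reading comes with each control period).
- vision.capture(name): name is "side" or "top" or "wrist"; returns a dict with "img" (400x640x3 uint8, blue, green, red), "fx", "fy", "cx", "cy" (pixels), "rvec" (rotation vector, rad) and "tvec" (3), from world to camera coordinates, as OpenCV has them. Camera axes: x right, y down, z forward; pixel columns grow to the right and rows downward; lengths in m; the calibration is good to about 2 mm. A picture is of the moment at which its call begins. There is no depth.
- bot.hand_in(): hands the job in; it is judged then, once.
The state is a dict: "clock": time; "qpos": joint angles; "dq": joint speeds; "tau": joint torques, N m; "eef_pos": TCP position; "tcp_rot": TCP orientation; "wrist_force": force on the tool from outside, world axes, zero at the start; "torque": the same for the moment, N m; "finger_gap": opening from 0.0 (shut) to 1.0 (fully open); "grip_force": force on a finger pad.
Only numpy, scipy, OpenCV 4.12 (cv2) and the standard library are available. Lean on these libraries where they do the work, as an engineer would, in place of code of your own. Each camera call takes 0.05 s, during which the arm holds its last target. There are 200 camera calls.

### The job

Take the blue-handled square key from its stand and put it down the bore of the dosing pump, pressing lightly and turning it in small steps until it drops fully home in the hidden square drive. With the key home, turn it clockwise (seen from above) until the dial's black pointer is one to two scale divisions past the red mark, then turn back, taking up the play, until the pointer is on the red mark. Leave the key standing in the drive, let go, and do not disturb the things standing around.

Things in the scene. Friction and masses are not known exactly. Their poses are not given: they have to be found in the camera images.
- key_grip (a point): centre of the key's handle: a blue block 46 mm long (x axis) x 18 mm thick (y) x 34 mm high on a square steel shank 16 x 16 mm, 45 mm long, sides parallel to the handle's; z up along the key. The shank's tip (1.5 mm bevel) lies 62 mm below this point. The key stands upright, 22 mm deep in its stand. About 0.12 kg.
- stand_top (a point): middle of the top face of the key's stand, a fixed grey block 64 x 64 mm, 30 mm high, on a 74 mm black foot.
- drive_mouth (a point): centre of the top rim of the steel collar (39 mm outside, 30 mm inside, 8 mm high) on the dosing pump, 42 mm above the bench; fixed. Axes: x to the white pump head, z up. Below it a round bore, bevelled at its mouth and 24 mm wide; the square drive is at its bottom. With the key resting on top of the drive its handle's centre is 42 mm above this point; fully home, 31 mm.
- drive_top (a point): centre of the mouth of the square drive, at the bottom of the bore, 20 mm below the collar's rim: a socket 18.4 mm square and 11 mm deep with a 1 mm bevel, oiled like the bore. Its angle is unknown (not the axes of this point), differs from run to run and repeats every quarter turn; a key within about 0.15 rad of it enters, and then has about 0.15 rad of play either way.
- red_mark (a point): red mark on the top face of the pump, beside the dial on the -x side. The pump is a fixed grey block 116 x 116 mm, 34 mm high, its sides along the axes of the drive mouth; the pump head sticks out 28 mm at its +x side.
- dial (a joint): angle (rad) of the flat white dial ring, 80 mm wide with a black pointer, round the collar: 0 = pointer on the red mark, grows clockwise from above; a division is 0.15 rad; starts at -0.6 to -0.3, end stops -1.0 and 0.7. The drive has 0.6 rad of lost motion (key play adds): on reversing it turns that far before the dial follows. Dial 0.2 N m stiff, drive 0.05 N m; both stay put.
- petri_dish_1: petri dish, 61 mm wide, 15 mm high, bystander; origin at the middle of its underside
- dropper_1: amber dropper bottle, 29 mm wide, 92 mm high, bystander; origin at the middle of its underside
- specimen_cup_1: specimen cup with orange lid, 62 mm wide, 71 mm high, bystander; origin at the middle of its underside
- timer_1: white digital timer, 76 x 74 x 18 mm, lying flat, bystander; origin at the middle of its underside
- slide_box: dark green slide box, 90 x 105 x 35 mm, bystander; origin at the middle of its underside
There are look-alikes about, which are no part of the job. What is shaped like the part that bears drive_mouth but orange or yellow is not meant.

How it is judged:
By the outcome, as a careful person would: the job done as asked, in the order asked, and still so for the second after the job is handed in, with the robot touching nothing.
It also fails if it takes over 64 s, if anything falls off the work surface, if the arm or the gripper's body presses on something with over 40 N, if the wrist force passes 120 N, or if a joint passes its speed limit or range.

## Working session

There is one attempt and no reset: what is moved stays moved. The work goes in short steps, Python scripts to look and compute and a tool call to move; the robot and the scene stay as the last step left them, time stands still between calls to the robot, and variables do not carry over. Pictures are saved under pics/ and viewed, at most 10 in all, crops included, and the job is handed in when it is done.

Besides the shell and the picture viewer there is one more tool, called after "Call:" as name(argument=value, ...) on one line, values as JSON. drive_tool: Moves the arm, as the interface text tells. Its arguments: {"type":"object","properties":{"deltas":{"type":"string"},"squeeze":{"type":"number"}},"required":["deltas"]}

```bash
mkdir -p pics; ls; python3 - <<'E'
from station import bot, vision
import cv2,numpy as np
print(bot.get_obs())
a=[]
for n in ("top","side"):
    c=vision.capture(n); cv2.imwrite(f"pics/{n}0.png",c["img"]); print(n,c["fx"],c["cx"],c["cy"],c["rvec"],c["tvec"])
E
```

```text
pics
{'clock': 0.0, 'qpos': array([ 1.44713159e+00,  3.59379589e-01,  1.10695897e-02, -3.58932677e-04,
       -1.22414381e+00, -2.88084017e-01]), 'dq': array([-1.75836149e-03,  6.25422965e-04,  3.64315252e-04, -9.28906430e-04,
       -6.48274057e-05,  6.10986216e-04]), 'tau': array([-5.03061528e-04, -5.83318090e+01,  2.93422759e+01,  6.93671733e+00,
       -5.91324890e-03,  3.08315771e-05]), 'eef_pos': array([0.2700194 , 0.6182326 , 0.30297141]), 'tcp_rot': array([ 3.13990760e+00, -1.47446256e-04, -4.11870853e-01]), 'wrist_force': array([-0.58535515, -0.06183898, -0.67265538]), 'torque': array([-0.008482  , -0.0583264 ,  0.00631693]), 'grip_force': 0.0, 'finger_gap': 1.0003335308762464}
top 470.73687723659134 310.0364302506164 193.78362486375391 [ 1.6382175  -2.51028793  0.28385747] [0.24411109 0.55766514 1.56041554]
side 489.00577403729295 317.9849811906906 201.9481671474323 [ 2.08208045 -0.47280377  0.2659185 ] [-0.54870839  0.1873874   1.25187467]
```

View pics/top0.png

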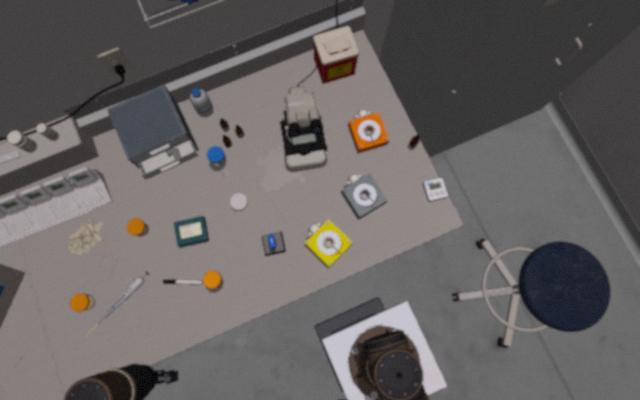

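View pics/side0.png

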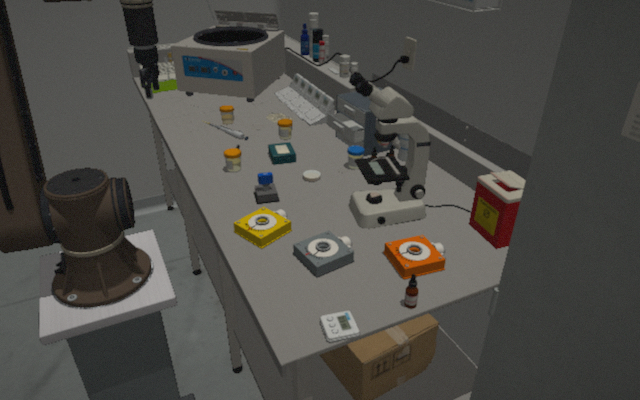

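The top view shows the blue key at about (271,241) on its grey stand (273,243). The grey pump's collar is at (365,194) with its head at (351,181), and the orange and yellow pumps are decoys. In the side view the key is at (265,179) and the pump's collar at (323,249).

```bash
cat > h.py <<'E'
from station import bot, vision
import cv2,numpy as np
from scipy.spatial.transform import Rotation as Ro
def K(c): return np.array([[c["fx"],0,c["cx"]],[0,c["fy"],c["cy"]],[0,0,1.]])
def ray(c,u,v,z):
    R=cv2.Rodrigues(np.array(c["rvec"],float))[0]; t=np.array(c["tvec"],float).ravel()
    o=-R.T@t; d=R.T@np.linalg.inv(K(c))@[u,v,1]; return o+d*(z-o[2])/d[2]
def proj(c,P):
    return cv2.projectPoints(np.array(P,float).reshape(-1,3),np.array(c["rvec"],float),np.array(c["tvec"],float),K(c),None)[0].reshape(-1,2)
E
python3 - <<'E'
from h import *
c=vision.capture("top"); s=vision.capture("side")
for n,(u,v),z in [("stand",(273,243),.03),("key",(271.5,241),.087),("collar",(365,194),.042),("head",(351,181),.02),("dish",(238,201),.015),("cup",(212,280),.071),("slide",(191,231),.035),("yellow",(328,243),.042),("base",(385,370),.3)]:
    print(n,ray(c,u,v,z).round(3))
for n,(u,v),z in [("key",(265,178),.087),("collar",(323,246),.042)]: print(n,ray(s,u,v,z).round(3))
im=c["img"]
cv2.imwrite("pics/z.png",np.hstack([cv2.resize(im[205:275,238:308],(400,400),interpolation=3),cv2.resize(im[160:230,330:400],(400,400),interpolation=3)]))
E
```

```text
stand [0.508 0.183 0.03 ]
key [0.508 0.183 0.087]
collar [ 0.535 -0.179  0.042]
head [ 0.602 -0.158  0.02 ]
dish [0.699 0.239 0.015]
cup [0.47  0.413 0.071]
slide [0.66  0.426 0.035]
yellow [0.431 0.01  0.042]
base [0.029 0.031 0.3  ]
key [0.502 0.156 0.087]
collar [ 0.536 -0.181  0.042]
```

View pics/z.png

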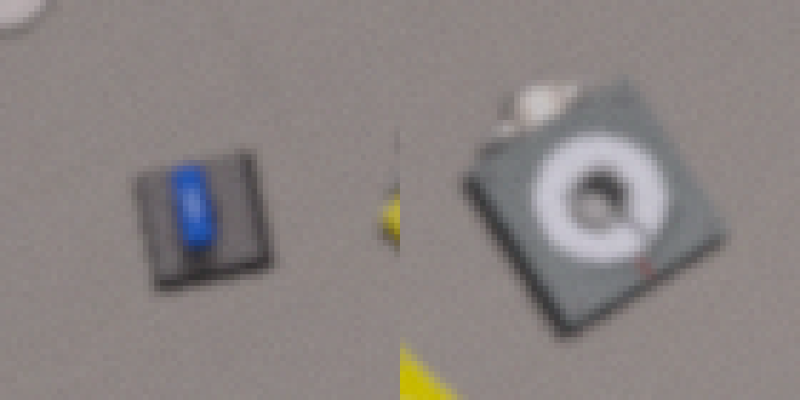

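The zoom shows the handle's long axis running from about (187,170) to (200,245) in the crop. The pump's dial ring is centred at (600,197), with the red mark at (645,268) and the pointer towards (640,240).

```bash
python3 - <<'E'
from h import *
c=vision.capture("top")
f=lambda u,v,z,ox,oy:ray(c,ox+u/5.714-.5,oy+v/5.714-.5,z)
a=f(190,168,.087,238,205);b=f(202,248,.087,238,205);d=b-a;print("handle",(a+b)/2,np.linalg.norm(d),np.arctan2(d[1],d[0]))
st=f(197,212,.03,238,205);print("stand",st)
o=f(200,197,.042,330,160);r=f(246,268,.034,330,160);print("mouth",o,"mark",r, np.linalg.norm(r-o))
q=bot.get_obs();R=Ro.from_euler('xyz',q["tcp_rot"]).as_matrix();print(R.round(3))
k=(a+b)/2; print("delta world to 0.12 above",(np.array([k[0],k[1],.25])-q["eef_pos"]), "tool",(R.T@(np.array([k[0],k[1],.25])-q["eef_pos"])).round(3), q["clock"])
E
```

```text
handle [0.50792385 0.18205048 0.087     ] 0.04743340724156042 2.8944113765594572
stand [0.51419033 0.18405455 0.03      ]
mouth [ 0.53621029 -0.17728641  0.042     ] mark [ 0.48584614 -0.18558966  0.034     ] 0.05166712143547906
[[ 0.916 -0.4   -0.   ]
 [-0.4   -0.916 -0.001]
 [ 0.     0.001 -1.   ]]
delta world to 0.12 above [ 0.23778868 -0.43636997 -0.05344115] tool [0.393 0.305 0.054] 0.25
```

Call:
drive_tool(deltas="0.35 0.27 0 0 0 0 1; 0.7 0.54 0 0 0 0 1; 1 0.78 0 0 0 0 1")

```text
clock: 0.62
eef_pos: [0.3311, 0.5057, 0.3038]
tcp_rot: [3.141, -0.0, -0.412]
wrist_force: [0.2, -0.6, -0.4]
finger_gap: 0.999
grip_force: 0.0
```

Call:
drive_tool(deltas="0.35 0.27 0 0 0 0 1; 0.7 0.54 0 0 0 0 1; 1 0.78 0 0 0 0 1")

```text
clock: 1.0
eef_pos: [0.3916, 0.394, 0.304]
tcp_rot: [-3.141, 0.0, -0.412]
wrist_force: [-0.2, 0.0, 1.1]
finger_gap: 1.005
grip_force: 0.0
```

Call:
drive_tool(deltas="0.35 0.27 0 0 0 0 1; 0.7 0.54 0 0 0 0 1; 1 0.78 0 0 0 0 1")

```text
clock: 1.38
eef_pos: [0.4519, 0.2826, 0.3041]
tcp_rot: [-3.141, -0.0, -0.412]
wrist_force: [0.7, 0.3, -0.1]
finger_gap: 0.998
grip_force: 0.0
```

Call:
drive_tool(deltas="0.35 0.27 0.1 0 0 -0.07 1; 0.7 0.54 0.3 0 0 -0.14 1; 0.93 0.71 0.4 0 0 -0.21 1; 0.93 0.71 0.4 0 0 -0.21 1; 0.93 0.71 0.4 0 0 -0.21 1")

```text
clock: 2.0
eef_pos: [0.5083, 0.1819, 0.2641]
tcp_rot: [-3.141, -0.0, -0.248]
wrist_force: [-0.2, 0.7, 0.3]
finger_gap: 0.999
grip_force: 0.0
```

```bash
python3 - <<'E'
from h import *
q=bot.get_obs();print(q["clock"],q["eef_pos"],q["tcp_rot"],q["qpos"])
c=vision.capture("wrist");im=c["img"].copy();print(c["rvec"],c["tvec"],c["fx"],c["cx"],c["cy"])
cv2.imwrite("pics/w1.png",im)
print(proj(c,[[.508,.182,.087],[.514,.184,.03]]))
h=cv2.cvtColor(im,cv2.COLOR_BGR2HSV);m=cv2.inRange(h,(105,120,50),(130,255,255))
n,l,s,ce=cv2.connectedComponentsWithStats(m)
for i in range(1,n):
    if s[i,4]>200: print(s[i],ce[i])
E
```

```text
2.0 [0.5083058  0.1818666  0.26411288] [-3.14138083e+00 -1.78645435e-04 -2.47802207e-01] [ 7.06821226e-01  1.67699771e-01 -3.44360201e-01  2.68186296e-05
 -1.05846024e+00  6.16159769e-01]
[-1.80800128  2.3200926   0.34576681] [0.30143952 0.40324211 0.47096753] 322.8455843240259 314.44002941306377 195.76190360596485
[[315.25529233 195.39109075]
 [311.64732243 172.9435135 ]]
[ 300  158   24   59 1011] [312.29673591 185.55588526]
```

View pics/w1.png

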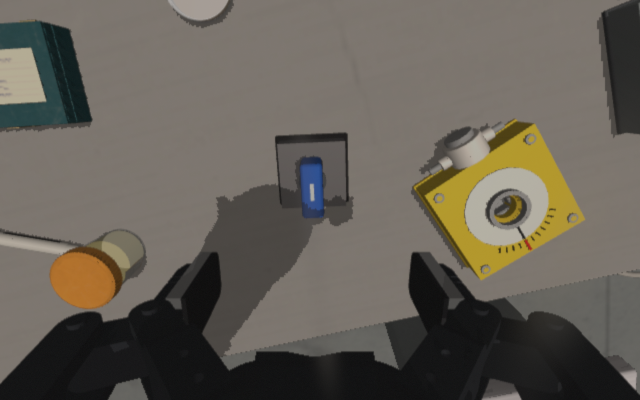

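The wrist view shows the blue handle at u 300–323, v 158–217 on its stand, with the yellow decoy to the right. I'll fit the handle box to its silhouette.

```bash
cat >> h.py <<'E'
from scipy.optimize import minimize
def mask(im):
    m=cv2.inRange(cv2.cvtColor(im,cv2.COLOR_BGR2HSV),(105,120,40),(130,255,255))
    n,l,s,ce=cv2.connectedComponentsWithStats(m); return l,s,ce
def fitbox(c,pt,p0,z):
    l,s,ce=mask(c["img"]); i=1+np.argmin([np.hypot(*(e-pt))+ (1e3 if q[4]<30 else 0) for e,q in zip(ce[1:],s[1:])]); m=(cv2.resize((l==i).astype(np.uint8)*255,None,fx=4,fy=4,interpolation=1)>127)
    B=np.array([[a,b,d] for a in(-.023,.023) for b in(-.009,.009) for d in(-.017,.017)])
    def cost(p):
        P=Ro.from_euler('z',p[2]).apply(B)+[p[0],p[1],z]
        r=np.zeros(m.shape,np.uint8); cv2.fillConvexPoly(r,cv2.convexHull(np.round((proj(c,P)*4+1.5)).astype(np.int32)),1)
        return 1-(m&(r>0)).sum()/(m|(r>0)).sum()
    S=np.array(p0)+np.array([[0,0,0],[.006,0,0],[0,.006,0],[0,0,.1]])
    return minimize(cost,p0,method="Nelder-Mead",options=dict(initial_simplex=S,maxiter=120))
E
python3 - <<'E'
from h import *
w=vision.capture("wrist");t=vision.capture("top")
print("cam",ray(w,320,200,.25), -cv2.Rodrigues(w["rvec"])[0].T@w["tvec"])
for z in(.068,.072,.076,.08):
    a=fitbox(w,(312,186),[.51,.182,-.247],z);b=fitbox(t,(271,241),[.51,.182,-.247],z);print(z,a.x.round(4),a.fun.round(3),b.x.round(4),b.fun.round(3))
E
```

```text
cam [0.55416947 0.16966344 0.25      ] [0.58039607 0.16450791 0.333942  ]
0.068 [ 0.5116  0.1841 -0.2194] 0.282 [ 0.5099  0.1845 -0.2108] 0.55
0.072 [ 0.5126  0.1835 -0.2168] 0.302 [ 0.5078  0.1835 -0.2235] 0.552
0.076 [ 0.5138  0.1833 -0.21  ] 0.325 [ 0.499   0.185  -0.1303] 0.555
0.08 [ 0.5129  0.1835 -0.2322] 0.344 [ 0.5047  0.1844 -0.1778] 0.553
```

```bash
sed -i 's/    m=cv2.inRange.*/    b=im.astype(int); m=((b[...,0]-b[...,2]>25)\&(b[...,0]-b[...,1]>12)).astype(np.uint8)/' h.py
python3 - <<'E'
from h import *
w=vision.capture("wrist");t=vision.capture("top")
print(w["img"][150:225:6,312].tolist())
l,s,ce=mask(w["img"]);print([ (a.tolist(),b.round(1)) for a,b in zip(s,ce) if a[4]>200])
for z in(.066,.07,.074):
    a=fitbox(w,(312,186),[.51,.182,-.247],z);b=fitbox(t,(271,241),[.51,.182,-.247],z);print(z,a.x.round(4),a.fun.round(3),b.x.round(4),b.fun.round(3))
    B=np.array([[p,q,d] for p in(-.023,.023) for q in(-.009,.009) for d in(-.017,.017)])
    P=proj(w,Ro.from_euler('z',a.x[2]).apply(B)+[a.x[0],a.x[1],z]);print(P.min(0),P.max(0))
E
```

```text
[[90, 92, 98], [71, 65, 64], [73, 45, 34], [143, 81, 49], [143, 81, 51], [142, 81, 51], [164, 171, 173], [162, 169, 171], [160, 165, 167], [137, 79, 52], [109, 67, 50], [81, 56, 49], [75, 77, 81]]
[([0, 0, 640, 400, 254779], array([319.5, 199.6])), ([301, 157, 24, 60, 1221], array([312.5, 186.7]))]
0.066 [ 0.5103  0.1843 -0.2048] 0.127 [ 0.5069  0.1842 -0.2219] 0.475
[300.07227314 155.70459884] [324.69556553 218.55860576]
0.07 [ 0.5111  0.1841 -0.199 ] 0.15 [ 0.5083  0.1828 -0.3083] 0.478
[299.55479326 155.52041641] [324.90534153 219.43837272]
0.074 [ 0.5142  0.1832 -0.1941] 0.174 [ 0.5072  0.1833 -0.2157] 0.479
[299.29161994 152.50185764] [325.39690583 217.46986258]
```

Call:
drive_tool(deltas="0.02 -0.02 0.4 0 0 -0.05 1; 0.02 -0.02 0.8 0 0 -0.05 1; 0.02 -0.02 0.9 0 0 -0.05 1", squeeze=50)

```text
clock: 2.62
eef_pos: [0.5095, 0.1829, 0.1719]
tcp_rot: [3.139, 0.003, -0.207]
wrist_force: [0.6, 0.1, 0.3]
finger_gap: 0.999
grip_force: 0.0
```

Call:
drive_tool(deltas="0 0 0.25 0 0 0 1; 0 0 0.47 0 0 0 1; 0 0 0.47 0 0 0 1; 0 0 0.47 0 0 0 -1; 0 0 0.47 0 0 0 -1; 0 0 0.47 0 0 0 -1; 0 0 0.47 0 0 0 -1; 0 0 0.47 0 0 0 -1; 0 0 0.47 0 0 0 -1; 0 0 0.47 0 0 0 -1", squeeze=50)

```text
clock: 3.88
eef_pos: [0.5109, 0.1834, 0.1275]
tcp_rot: [-3.141, -0.001, -0.207]
wrist_force: [-1.5, 0.7, 6.4]
finger_gap: 0.202
grip_force: 49.9
```

Call:
drive_tool(deltas="0 0 -0.3 0 0 0 -1; 0 0 -0.6 0 0 0 -1; 0 0 -0.9 0 0 0 -1; 0 0 -0.9 0 0 0 -1")

```text
clock: 4.38
eef_pos: [0.5115, 0.1837, 0.2191]
tcp_rot: [-3.139, -0.003, -0.207]
wrist_force: [0.4, -0.4, -1.9]
finger_gap: 0.204
grip_force: 50.7
```

Call:
drive_tool(deltas="0.08 0.3 0 0 0 0 -1; 0.17 0.6 0 0 0 0 -1; 0.26 0.9 0 0 0 0 -1")

```text
clock: 4.75
eef_pos: [0.5169, 0.0887, 0.2157]
tcp_rot: [3.141, 0.002, -0.208]
wrist_force: [-0.4, -0.4, -1.2]
finger_gap: 0.208
grip_force: 50.5
```

Call:
drive_tool(deltas="0.08 0.3 0 0 0 0 -1; 0.17 0.6 0 0 0 0 -1; 0.26 0.9 0 0 0 0 -1")

```text
clock: 5.12
eef_pos: [0.5238, -0.0048, 0.2157]
tcp_rot: [3.141, 0.002, -0.208]
wrist_force: [-0.6, 0.5, -2.0]
finger_gap: 0.206
grip_force: 50.5
```

Call:
drive_tool(deltas="0.08 0.3 0 0 0 0 -1; 0.17 0.6 0 0 0 0 -1; 0.26 0.9 0 0 0 0 -1")

```text
clock: 5.5
eef_pos: [0.5307, -0.0981, 0.2156]
tcp_rot: [3.141, 0.002, -0.208]
wrist_force: [0.3, 0.2, -1.7]
finger_gap: 0.198
grip_force: 50.5
```

Call:
drive_tool(deltas="0.1 0.3 0 0 0 0 -1; 0.19 0.5 0 0 0 0 -1; 0.19 0.65 0 0 0 0 -1; 0.19 0.65 0 0 0 0 -1")

```text
clock: 6.0
eef_pos: [0.5356, -0.1652, 0.216]
tcp_rot: [3.141, 0.002, -0.209]
wrist_force: [-0.1, 0.4, -2.8]
finger_gap: 0.202
grip_force: 50.6
```

```bash
python3 - <<'E'
from h import *
q=bot.get_obs();print(q["clock"],q["eef_pos"],q["tcp_rot"],q["qpos"])
c=vision.capture("wrist");im=c["img"];cv2.imwrite("pics/w2.png",im)
t=vision.capture("top");cv2.imwrite("pics/t2.png",t["img"])
print(proj(c,[[.536,-.177,.042]]))
E
```

```text
6.0 [ 0.53562673 -0.16521217  0.21600719] [ 3.14146696e+00  1.74494550e-03 -2.09112564e-01] [ 4.98600190e-02  2.47093100e-01 -3.62321459e-01 -3.96310361e-04
 -9.63100751e-01  1.31205042e+00]
[[329.81183395 192.34748208]]
```

View pics/w2.png

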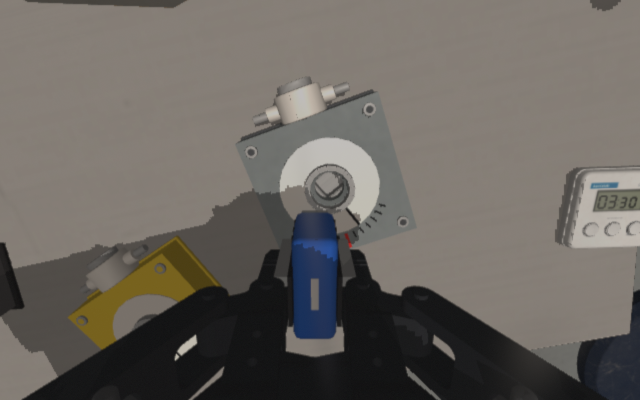

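The wrist view shows the key held with its handle at about (316,275). The pump collar is at about (329,187) with a square socket visible inside it, the pointer at (352,215) and the red mark at (349,240).

```bash
python3 - <<'E'
from h import *
c=vision.capture("wrist")
# rectify: metric top-down map on plane z=0.042 centred at guess, 0.2 mm/px -> crop ; second at socket plane z=.022
def rect(z,h,ctr=(.536,-.177),n=390):
    xs=np.linspace(h,-h,n)   # rows: +x up ; cols: +y left
    X,Y=np.meshgrid(xs,xs,indexing='ij')
    P=np.c_[(ctr[0]+X).ravel(),(ctr[1]+Y).ravel(),np.full(X.size,z)]
    u=proj(c,P).reshape(n,n,2).astype(np.float32)
    r=cv2.remap(c["img"],u[...,0],u[...,1],cv2.INTER_CUBIC)
    for k in range(-int(h*100),int(h*100)+1):
        q=int((h-k*.01)/(2*h)*n)
        if 0<=q<n: r[q,:4 if k else 12]=r[:4 if k else 12,q]=(0,0,255)
    return r
cv2.imwrite("pics/r.png",np.hstack([rect(.036,.06),rect(.022,.022)]))
E
```

```text
(no output)
```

View pics/r.png

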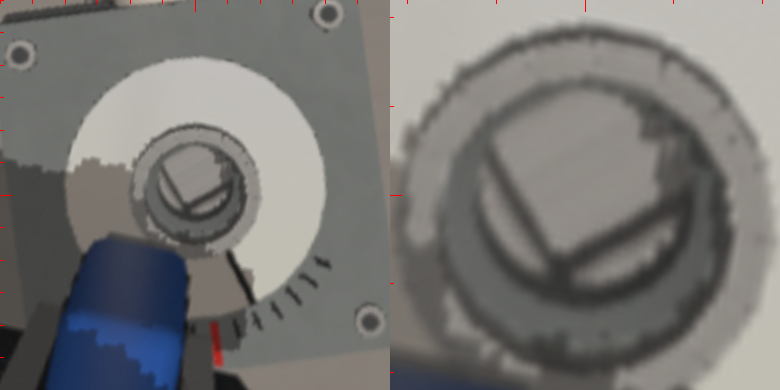

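In the rectified view the dial is centred about 2.5 mm further in +x than I guessed, at about (0.5385,-0.177). The socket edges lie at about 0.50 rad (mod π/2). The pointer is about 0.33 rad short of the red mark. Next I check the key's offset in the hand.

```bash
python3 - <<'E'
from h import *
c=vision.capture("wrist");q=bot.get_obs();R=Ro.from_euler('xyz',q["tcp_rot"]).as_matrix();p=q["eef_pos"]
l,s,ce=mask(c["img"]);i=[k for k in range(len(s)) if l[270,305]==k][0]
m=(l==i);print(s[i])
for u in(308,316,324): 
    v=np.where(m[:,u])[0];print(u,v.min(),v.max())
for dz in(.0555,.0575,.0595):
  for off in(-.003,0,.003):
    P=proj(c,[p+R@[off+a,0,dz+d] for a,d in((.023,.017),(.023,-.017),(-.023,-.017))]);print(dz,off,P.round(1).tolist())
t=vision.capture("top")
r=fitbox(t,proj(t,p+R@[0,0,.05])[0],[p[0],p[1],q["tcp_rot"][2]],p[2]-.0575);print(r.x,r.fun,p)
# collar, dial circle from top cam
print(ray(t,*(330+0,0)[:2],.04)[:0])
g=cv2.cvtColor(t["img"],cv2.COLOR_BGR2GRAY)
E
```

```text
[ 292  213   46  126 5001]
308 220 338
316 214 338
324 213 338
0.0555 -0.003 [[315.4, 218.3], [315.5, 251.3], [315.4, 352.9]]
0.0555 0 [[315.4, 212.3], [315.6, 243.8], [315.4, 346.9]]
0.0555 0.003 [[315.4, 206.2], [315.6, 236.3], [315.4, 340.8]]
0.0575 -0.003 [[315.4, 216.8], [315.5, 248.8], [315.4, 349.3]]
0.0575 0 [[315.4, 210.8], [315.5, 241.5], [315.4, 343.3]]
0.0575 0.003 [[315.4, 204.8], [315.6, 234.1], [315.4, 337.3]]
0.0595 -0.003 [[315.4, 215.3], [315.5, 246.5], [315.4, 345.7]]
0.0595 0 [[315.4, 209.4], [315.5, 239.3], [315.4, 339.9]]
0.0595 0.003 [[315.4, 203.5], [315.5, 231.9], [315.4, 333.9]]
[ 0.53703636 -0.16398329 -0.31953085] 0.7334826427771557 [ 0.53643156 -0.1640237   0.21684602]
[]
```

Call:
drive_tool(deltas="0.05 0.12 0 0 0 0.22 -1; 0.05 0.12 0 0 0 0.44 -1; 0.05 0.12 0 0 0 0.66 -1; 0.05 0.12 0 0 0 0.88 -1; 0.05 0.12 0 0 0 1 -1; 0.05 0.12 0 0 0 1 -1")

```text
clock: 7.0
eef_pos: [0.539, -0.1769, 0.217]
tcp_rot: [-3.141, -0.0, -0.991]
wrist_force: [-0.0, -0.5, -0.7]
finger_gap: 0.204
grip_force: 50.6
```

Call:
drive_tool(deltas="0 0 0 0 0 0.1 -1; 0 0 0 0 0 0.1 -1; 0 0 0 0 0 0.1 -1")

```text
clock: 7.38
eef_pos: [0.539, -0.1772, 0.2169]
tcp_rot: [-3.142, -0.0, -1.069]
wrist_force: [-0.0, 0.0, -1.5]
finger_gap: 0.204
grip_force: 50.6
```

```bash
cat >> h.py <<'E'
def rect(c,z,h,ctr,n=390):
    xs=np.linspace(h,-h,n); X,Y=np.meshgrid(xs,xs,indexing='ij')
    P=np.c_[(ctr[0]+X).ravel(),(ctr[1]+Y).ravel(),np.full(X.size,z)]
    u=proj(c,P).reshape(n,n,2).astype(np.float32)
    r=cv2.remap(c["img"],u[...,0],u[...,1],cv2.INTER_CUBIC)
    for k in range(-int(h*100),int(h*100)+1):
        q=int((h-k*.01)/(2*h)*n)
        if 0<=q<n: r[q,:4 if k else 12]=r[:4 if k else 12,q]=(0,0,255)
    return r
E
python3 - <<'E'
from h import *
q=bot.get_obs();print(q["clock"],q["eef_pos"],q["tcp_rot"],q["qpos"])
c=vision.capture("wrist")
cv2.imwrite("pics/r2.png",np.hstack([rect(c,.036,.06,(.5385,-.177)),rect(c,.022,.022,(.5385,-.177))]))
E
```

```text
7.375 [ 0.53899913 -0.17722003  0.21693804] [-3.14152626e+00 -2.85612810e-05 -1.06860408e+00] [ 2.71720280e-02  2.55939418e-01 -3.47714115e-01 -6.03267962e-06
 -9.67070689e-01  4.75023645e-01]
```

View pics/r2.png

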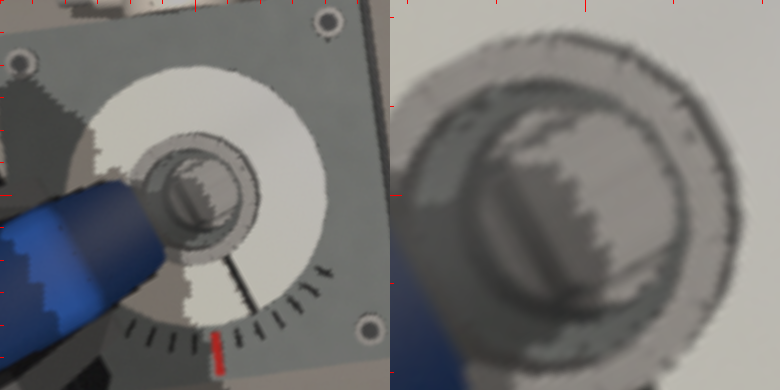

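The dial centre at (196.5,195.5) in the rectified view confirms (0.5385,-0.1775), and the socket edge slope again gives about -1.05 rad. I'm going down into the bore.

Call:
drive_tool(deltas="0.005 0 0.2 0 0 0 -1; 0.005 0 0.4 0 0 0 -1; 0.005 0 0.5 0 0 0 -1; 0.005 0 0.55 0 0 0 -1; 0.005 0 0.6 0 0 0 -1; 0.005 0 0.6 0 0 0 -1")

```text
clock: 8.18
eef_pos: [0.5392, -0.1778, 0.1569]
tcp_rot: [-3.142, -0.0, -1.071]
wrist_force: [-0.3, -1.0, -2.2]
finger_gap: 0.202
grip_force: 50.6
```

Call:
drive_tool(deltas="0 0 0.04 0 0 0 -1; 0 0 0.08 0 0 0 -1; 0 0 0.12 0 0 0 -1; 0 0 0.12 0 0 0 -1")

```text
clock: 8.68
eef_pos: [0.5388, -0.1778, 0.1443]
tcp_rot: [3.141, 0.001, -1.072]
wrist_force: [-1.3, -0.0, -1.5]
finger_gap: 0.2
grip_force: 50.6
```

Call:
drive_tool(deltas="0 0 0.03 0 0 0 -1; 0 0 0.05 0 0 0 -1; 0 0 0.07 0 0 0 -1; 0 0 0.07 0 0 0 -1")

```text
clock: 9.18
eef_pos: [0.5388, -0.1778, 0.1375]
tcp_rot: [3.141, 0.001, -1.072]
wrist_force: [-2.3, 0.8, -2.4]
finger_gap: 0.204
grip_force: 50.5
```

Call:
drive_tool(deltas="0 0 0.02 0 0 0 -1; 0 0 0.04 0 0 0 -1; 0 0 0.06 0 0 0 -1; 0 0 0.06 0 0 0 -1")

```text
clock: 9.68
eef_pos: [0.5389, -0.1778, 0.1315]
tcp_rot: [3.141, 0.0, -1.072]
wrist_force: [-4.4, 0.5, -2.3]
finger_gap: 0.204
grip_force: 50.5
```

Still free, so the key is entering the socket. I go on in 1 mm steps until it bottoms.

Call:
drive_tool(deltas="0 0 0.01 0 0 0 -1; 0 0 0.02 0 0 0 -1; 0 0 0.03 0 0 0 -1; 0 0 0.03 0 0 0 -1")

```text
clock: 10.18
eef_pos: [0.5391, -0.1779, 0.1304]
tcp_rot: [3.142, -0.0, -1.071]
wrist_force: [-8.6, 3.2, 13.4]
finger_gap: 0.198
grip_force: 53.0
```

Contact is at TCP z 0.1304 and fully home was predicted at about 0.1305, so the key is home. I'll write a dial reader, test it, then ease the side load and turn clockwise.

```bash
cat >> h.py <<'E'
def dial(verbose=False,C=(.5385,-.1775)):
    c=vision.capture("wrist"); th=np.arange(-2.2,2.2,.01)   # angle clockwise from world -x, as seen from above
    def ring(r,z):
        T,Rr=np.meshgrid(th,r,indexing='ij')
        P=np.c_[(C[0]-Rr*np.cos(T)).ravel(),(C[1]+Rr*np.sin(T)).ravel(),np.full(T.size,z)]
        u=proj(c,P).reshape(len(th),len(r),2).astype(np.float32)
        return cv2.remap(c["img"],u[...,0],u[...,1],cv2.INTER_LINEAR).astype(float)
    red=ring(np.arange(.044,.052,.001),.034); s=np.clip(red[...,2]-red[...,:2].max(-1)-40,0,None).sum(1)
    a=(s*th).sum()/max(s.sum(),1e-9)
    g=ring(np.arange(.025,.038,.001),.036).max(-1).max(1)  # dark at all radii
    from scipy.signal import find_peaks
    d=cv2.GaussianBlur(g.astype(np.float32)[:,None],(1,41),0)[:,0]-g
    pk,_=find_peaks(d,height=8,distance=8); pk=sorted(pk,key=lambda k:-d[k])[:5]
    print("red",round(a,3),s.sum().round(),"cands (dial,contrast,val):",[(round(th[k]-a,3),round(d[k]),round(g[k])) for k in pk])
    return c
E
python3 - <<'E'
from h import *
dial()
E
```

```text
red -0.121 1244.0 cands (dial,contrast,val): [(np.float64(-0.349), 70, 35), (np.float64(0.231), 31, 46), (np.float64(2.211), 18, 65), (np.float64(0.711), 13, 66)]
```

Call:
drive_tool(deltas="-0.004 0.006 -0.01 0 0 0.12 -1; -0.004 0.006 -0.01 0 0 0.25 -1; -0.004 0.006 -0.01 0 0 0.35 -1; -0.004 0.006 -0.01 0 0 0.45 -1; -0.004 0.006 -0.01 0 0 0.45 -1")

```text
clock: 10.85
eef_pos: [0.5384, -0.1779, 0.1305]
tcp_rot: [-3.142, -0.0, -1.426]
wrist_force: [-5.7, 0.3, 4.8]
finger_gap: 0.203
grip_force: 51.5
```

```bash
python3 - <<'E'
from h import *
c=dial();q=bot.get_obs();print(q["torque"],q["tcp_rot"])
cv2.imwrite("pics/d1.png",np.hstack([rect(c,.036,.06,(.5385,-.1775)),cv2.resize(c["img"],(624,390))])[:,:800])
E
```

```text
red -0.124 2202.0 cands (dial,contrast,val): [(np.float64(-0.346), 93, 37), (np.float64(0.574), 27, 50), (np.float64(-0.126), 23, 119), (np.float64(1.054), 9, 72), (np.float64(2.284), 8, 60)]
[0.47006339 2.27892317 0.03551682] [-3.14153968e+00 -3.90509422e-04 -1.42501327e+00]
```

Call:
drive_tool(deltas="0 0 0 0 0 0.15 -1; 0 0 0 0 0 0.3 -1; 0 0 0 0 0 0.4 -1; 0 0 0 0 0 0.4 -1")

```text
clock: 11.4
eef_pos: [0.5381, -0.1777, 0.1305]
tcp_rot: [3.141, -0.0, -1.74]
wrist_force: [-6.6, 2.1, 6.2]
finger_gap: 0.202
grip_force: 51.7
```

```bash
python3 - <<'E'
from h import *
c=dial();q=bot.get_obs();print(q["torque"],q["tcp_rot"])
E
```

```text
red -0.121 2671.0 cands (dial,contrast,val): [(np.float64(-0.229), 91, 36), (np.float64(0.861), 25, 58)]
[1.26349457 2.89033595 0.10004211] [ 3.14099974e+00 -2.11662235e-04 -1.73903263e+00]
```

Call:
drive_tool(deltas="0 0 0 0 0 0.15 -1; 0 0 0 0 0 0.3 -1; 0 0 0 0 0 0.45 -1; 0 0 0 0 0 0.55 -1; 0 0 0 0 0 0.55 -1; 0 0 0 0 0 0.55 -1")

```text
clock: 12.2
eef_pos: [0.5381, -0.1777, 0.1305]
tcp_rot: [3.141, -0.0, -2.171]
wrist_force: [-6.3, 3.3, 6.8]
finger_gap: 0.202
grip_force: 51.7
```

```bash
python3 - <<'E'
from h import *
c=dial();q=bot.get_obs();print(q["torque"],q["tcp_rot"])
cv2.imwrite("pics/d2.png",np.hstack([rect(c,.036,.06,(.5385,-.1775)),cv2.resize(c["img"],(624,390))[:,100:510]]))
E
```

```text
red -0.121 3003.0 cands (dial,contrast,val): [(np.float64(0.191), 66, 27), (np.float64(1.291), 29, 58), (np.float64(-0.129), 23, 131), (np.float64(2.181), 9, 95)]
[1.22285153 2.73021469 0.11370713] [ 3.14124939e+00 -3.36784527e-04 -2.17075742e+00]
```

View pics/d2.png

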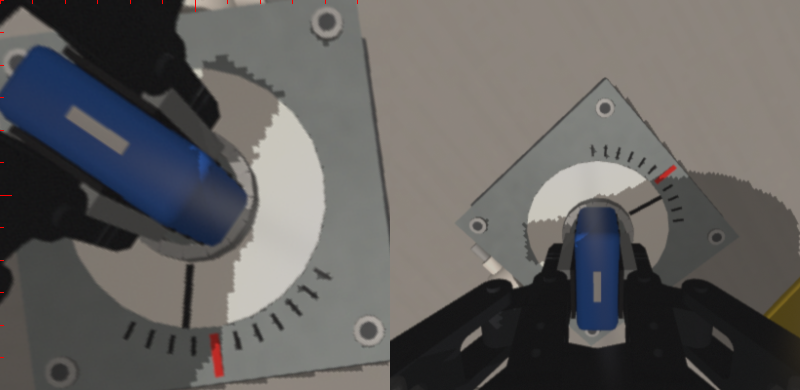

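The pointer, at (187,325), is between the first tick (193,346) and the second (171,343) past the red mark, about 1.3 divisions. I turn slightly further, then back through the play.

Call:
drive_tool(deltas="0 0 0 0 0 0.04 -1; 0 0 0 0 0 0.04 -1; 0 0 0 0 0 0.04 -1")

```text
clock: 12.62
eef_pos: [0.5381, -0.1777, 0.1305]
tcp_rot: [3.141, -0.0, -2.202]
wrist_force: [-6.7, 3.1, 5.4]
finger_gap: 0.204
grip_force: 51.7
```

```bash
python3 - <<'E'
from h import *
dial()
E
```

```text
red -0.122 3279.0 cands (dial,contrast,val): [(np.float64(0.222), 64, 28), (np.float64(1.322), 26, 62), (np.float64(-0.128), 24, 132)]
```

Call:
drive_tool(deltas="0 0 0 0 0 -0.2 -1; 0 0 0 0 0 -0.4 -1; 0 0 0 0 0 -0.6 -1; 0 0 0 0 0 -0.8 -1; 0 0 0 0 0 -0.9 -1; 0 0 0 0 0 -0.9 -1")

```text
clock: 13.42
eef_pos: [0.5385, -0.1781, 0.1305]
tcp_rot: [-3.141, -0.001, -1.494]
wrist_force: [-5.0, 0.8, 4.0]
finger_gap: 0.2
grip_force: 51.4
```

```bash
python3 - <<'E'
from h import *
dial();q=bot.get_obs();print(q["torque"],q["tcp_rot"])
E
```

```text
red -0.123 2294.0 cands (dial,contrast,val): [(np.float64(0.213), 61, 24), (np.float64(0.643), 28, 49), (np.float64(-0.127), 21, 120), (np.float64(1.123), 9, 72)]
[ 0.15659717  2.10664247 -0.0561482 ] [-3.14135488e+00 -5.40583837e-04 -1.49511878e+00]
```

Call:
drive_tool(deltas="0 0 0 0 0 -0.1 -1; 0 0 0 0 0 -0.2 -1; 0 0 0 0 0 -0.28 -1; 0 0 0 0 0 -0.28 -1; 0 0 0 0 0 -0.28 -1")

```text
clock: 14.1
eef_pos: [0.5385, -0.178, 0.1305]
tcp_rot: [-3.141, -0.001, -1.276]
wrist_force: [-5.1, 0.3, 3.6]
finger_gap: 0.205
grip_force: 51.4
```

```bash
python3 - <<'E'
from h import *
dial();q=bot.get_obs();print(q["torque"],q["tcp_rot"])
E
```

```text
red -0.121 1265.0 cands (dial,contrast,val): [(np.float64(0.211), 59, 24), (np.float64(0.421), 26, 50), (np.float64(-0.139), 24, 119), (np.float64(0.901), 10, 71), (np.float64(2.151), 8, 57)]
[ 0.23756757  2.14079325 -0.03901055] [-3.14152652e+00 -5.14236478e-04 -1.27557842e+00]
```

Call:
drive_tool(deltas="0 0 0 0 0 -0.07 -1; 0 0 0 0 0 -0.14 -1; 0 0 0 0 0 -0.14 -1; 0 0 0 0 0 -0.14 -1")

```text
clock: 14.65
eef_pos: [0.538, -0.1778, 0.1305]
tcp_rot: [3.141, 0.0, -1.166]
wrist_force: [-7.4, 2.4, 5.8]
finger_gap: 0.202
grip_force: 51.7
```

```bash
python3 - <<'E'
from h import *
dial();q=bot.get_obs();print(q["torque"],q["tcp_rot"])
E
```

```text
red -0.121 1269.0 cands (dial,contrast,val): [(np.float64(0.211), 49, 25), (np.float64(-0.179), 22, 120), (np.float64(2.261), 16, 58), (np.float64(1.781), 8, 73)]
[ 0.97948126  2.83573983 -0.09777734] [ 3.14088097e+00  1.06442726e-04 -1.16578662e+00]
```

Call:
drive_tool(deltas="0 0 0 0 0 -0.07 -1; 0 0 0 0 0 -0.13 -1; 0 0 0 0 0 -0.13 -1; 0 0 0 0 0 -0.13 -1")

```text
clock: 15.2
eef_pos: [0.538, -0.1778, 0.1305]
tcp_rot: [3.141, 0.0, -1.064]
wrist_force: [-6.7, 2.8, 6.2]
finger_gap: 0.205
grip_force: 51.8
```

```bash
python3 - <<'E'
from h import *
c=dial();q=bot.get_obs();print(q["torque"],q["tcp_rot"])
cv2.imwrite("pics/d3.png",rect(c,.036,.06,(.5385,-.1775)))
E
```

```text
red -0.121 1249.0 cands (dial,contrast,val): [(np.float64(0.131), 40, 27), (np.float64(2.161), 29, 49), (np.float64(-0.269), 22, 118)]
[ 0.92741546  2.85814425 -0.12230419] [ 3.14084097e+00  2.55262845e-04 -1.06381347e+00]
```

Call:
drive_tool(deltas="0 0 0 0 0 -0.06 -1; 0 0 0 0 0 -0.12 -1; 0 0 0 0 0 -0.12 -1; 0 0 0 0 0 -0.12 -1")

```text
clock: 15.75
eef_pos: [0.538, -0.1778, 0.1305]
tcp_rot: [3.141, 0.0, -0.97]
wrist_force: [-7.6, 1.8, 6.2]
finger_gap: 0.199
grip_force: 51.8
```

```bash
python3 - <<'E'
from h import *
c=dial();q=bot.get_obs();print(q["torque"],q["tcp_rot"])
cv2.imwrite("pics/d4.png",rect(c,.036,.06,(.5385,-.1775),600))
E
```

```text
red -0.121 1253.0 cands (dial,contrast,val): [(np.float64(0.041), 39, 25), (np.float64(2.071), 29, 50), (np.float64(-0.289), 20, 117), (np.float64(1.581), 8, 73)]
[ 0.99640194  2.85989565 -0.1454502 ] [ 3.14089659e+00  3.24041400e-04 -9.69599103e-01]
```

View pics/d4.png

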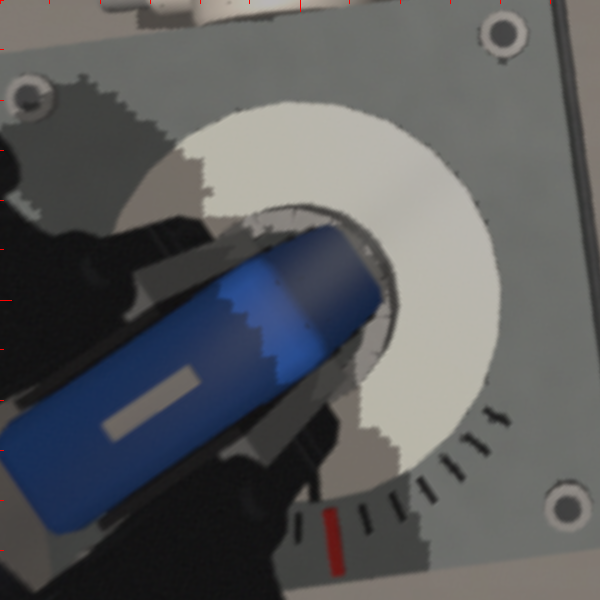

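The pointer's visible end, at (315,490), is about 0.05 rad clockwise of the red mark (330,515). One more small turn, then I read only the outer edge of the dial.

Call:
drive_tool(deltas="0 0 0 0 0 -0.06 -1; 0 0 0 0 0 -0.06 -1; 0 0 0 0 0 -0.06 -1; 0 0 0 0 0 -0.06 -1")

```text
clock: 16.3
eef_pos: [0.538, -0.1778, 0.1305]
tcp_rot: [3.141, 0.0, -0.922]
wrist_force: [-6.7, 2.2, 6.1]
finger_gap: 0.203
grip_force: 51.8
```

```bash
cat > e.py <<'E'
from h import *
c=dial(); C=(.5385,-.1775); th=np.arange(-.35,.25,.01)
for r in (.034,.036,.038):
    P=np.c_[C[0]-r*np.cos(th),C[1]+r*np.sin(th),0*th+.036]
    u=proj(c,P).astype(np.float32); g=cv2.remap(c["img"],u[:,None,0],u[:,None,1],1).max(-1).ravel().astype(int)
    print(r,[(round(t+.122,2),int(v)) for t,v in zip(th,g)][8:50:1] if r==.036 else "", "min ang",[round(float(t+.122),2) for t,v in zip(th,g) if v<70])
q=bot.get_obs();print(q["torque"][2],q["tcp_rot"][2],q["wrist_force"],q["clock"])
E
python3 e.py
```

```text
red -0.122 1201.0 cands (dial,contrast,val): [(np.float64(-0.008), 39, 27), (np.float64(2.022), 28, 49), (np.float64(-0.298), 19, 119)]
0.034  min ang [-0.03, -0.02, -0.01, 0.0, 0.01, 0.02, 0.03, 0.04, 0.05, 0.06, 0.07, 0.08, 0.09, 0.1, 0.11, 0.12, 0.13, 0.14, 0.15, 0.16, 0.17, 0.18, 0.19, 0.2, 0.21, 0.22, 0.23, 0.24, 0.25, 0.26, 0.27, 0.28, 0.29, 0.3, 0.31, 0.32, 0.33, 0.34, 0.35, 0.36]
0.036 [(np.float64(-0.15), 115), (np.float64(-0.14), 115), (np.float64(-0.13), 115), (np.float64(-0.12), 115), (np.float64(-0.11), 116), (np.float64(-0.1), 116), (np.float64(-0.09), 115), (np.float64(-0.08), 115), (np.float64(-0.07), 115), (np.float64(-0.06), 111), (np.float64(-0.05), 103), (np.float64(-0.04), 81), (np.float64(-0.03), 56), (np.float64(-0.02), 36), (np.float64(-0.01), 21), (np.float64(0.0), 20), (np.float64(0.01), 19), (np.float64(0.02), 20), (np.float64(0.03), 19), (np.float64(0.04), 20), (np.float64(0.05), 20), (np.float64(0.06), 20), (np.float64(0.07), 20), (np.float64(0.08), 19), (np.float64(0.09), 20), (np.float64(0.1), 20), (np.float64(0.11), 20), (np.float64(0.12), 19), (np.flo
[... 197 characters left out ...]
.21), 19), (np.float64(0.22), 19), (np.float64(0.23), 19), (np.float64(0.24), 20), (np.float64(0.25), 20), (np.float64(0.26), 20)] min ang [-0.03, -0.02, -0.01, 0.0, 0.01, 0.02, 0.03, 0.04, 0.05, 0.06, 0.07, 0.08, 0.09, 0.1, 0.11, 0.12, 0.13, 0.14, 0.15, 0.16, 0.17, 0.18, 0.19, 0.2, 0.21, 0.22, 0.23, 0.24, 0.25, 0.26, 0.27, 0.28, 0.29, 0.3, 0.31, 0.32, 0.33, 0.34, 0.35, 0.36]
0.038  min ang [-0.03, -0.02, -0.01, 0.0, 0.01, 0.02, 0.03, 0.07, 0.08, 0.09, 0.1, 0.11, 0.12, 0.13, 0.14, 0.15, 0.16, 0.17, 0.18, 0.19, 0.2, 0.21, 0.22, 0.23, 0.24, 0.25, 0.26, 0.27, 0.28, 0.29, 0.3, 0.31, 0.32, 0.33, 0.34, 0.35, 0.36]
-0.10194493392029738 -0.9225187213987873 [-7.16206945  3.24488259  6.84109888] 16.35
```

At the dial's rim the pointer spans -0.03 to +0.03 rad, so it is on the mark. I release gently and rise straight up.

Call:
drive_tool(deltas="0 0 0 0 0 0 -0.5; 0 0 0 0 0 0 -0.4; 0 0 0 0 0 0 -0.2; 0 0 0 0 0 0 -0.2; 0 0 0 0 0 0 -0.2; 0 0 0 0 0 0 -0.2", squeeze=20)

```text
clock: 17.1
eef_pos: [0.5385, -0.1778, 0.1299]
tcp_rot: [-3.142, -0.0, -0.922]
wrist_force: [0.6, 0.2, 0.1]
finger_gap: 0.397
grip_force: 0.0
```

Call:
drive_tool(deltas="0 0 -0.1 0 0 0 -0.2; 0 0 -0.3 0 0 0 -0.2; 0 0 -0.6 0 0 0 -0.2; 0 0 -0.95 0 0 0 -0.2; 0 0 -0.95 0 0 0 -0.2; 0 0 -0.95 0 0 0 -0.2")

```text
clock: 17.85
eef_pos: [0.5383, -0.1777, 0.2252]
tcp_rot: [-3.141, -0.0, -0.922]
wrist_force: [0.7, 0.4, -0.5]
finger_gap: 0.401
grip_force: 0.0
```

```bash
python3 - <<'E'
from h import *
c=dial();q=bot.get_obs();print(q["clock"],q["wrist_force"],q["grip_force"],q["finger_gap"])
cv2.imwrite("pics/f.png",np.hstack([rect(c,.036,.06,(.5385,-.1775),400),cv2.resize(c["img"],(640,400))[:,120:520]]))
E
```

```text
red -0.122 1425.0 cands (dial,contrast,val): [(np.float64(0.012), 71, 56), (np.float64(1.942), 17, 125), (np.float64(0.172), 10, 120), (np.float64(1.352), 9, 93), (np.float64(1.142), 9, 98)]
17.9 [-0.06007573  0.32637735  0.36639775] 0.0 0.4018213698598578
```

View pics/f.png

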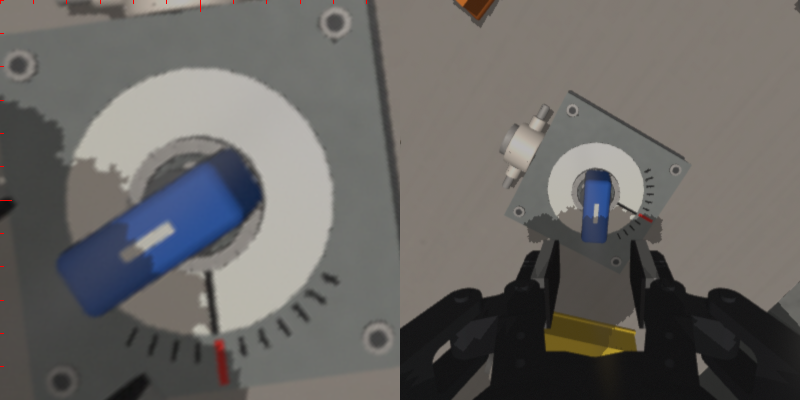

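The key stands home, released, with the pointer (214,335) on the red mark (219,342) to within about 0.02 rad. I'm handing it in.

```bash
python3 -c "
from station import bot; print(bot.hand_in())"
```

```text
the job is handed in; nothing more can be done
None
```

Job handed in at about 18 s: the key is fully home and standing released in the drive, the pointer went about 1.5 divisions past the red mark and was brought back onto it (last reading about 0.01–0.02 rad past it), and I saw no contact with the things around.

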